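Load the box wagon into the sprung feed track

TASK

Load the flat-roofed wooden box wagon into the sprung feed track so that it can be drilled: push the sprung follower back with the wagon's own end, let the wagon down on its wheels onto the track floor between the low end stop and the follower, and let the follower close on it. Leave the tank wagon and the engine where they stand.

Things in the scene. Friction and masses are not known exactly. Their poses are not given: they have to be found in the camera images.
- wagon_center (a point): Centre, half-way up, of the loose box wagon: a beech toy goods wagon, a plain oblong with a flat roof and a door on each side, 90 mm long (its x), 44 mm wide (y), 56 mm high (z up), about 0.16 kg. Ends and sides are flat and upright; the wheels are glued, so it slides and does not roll. It stands on the bench. Either end may face the follower.
- track: Wooden feed track fixed to the bench. Origin: at bench level under the centre of the loaded wagon's place; x runs from end stop to follower, z up. Floor 12 mm above the bench. Stop: low aluminium bar across it, inner face x = -45 mm, 20 mm thick. Side rails: inner faces y = +-31 mm, 12 mm thick. Stop and rails rise 10 mm over the floor. Base x -75 to +210 mm; spring barrel x 128 to 200 mm, 69 mm high.
- follower (a joint): Slide of the sprung follower, an upright aluminium block 56 mm wide, 22 mm thick, top 83 mm above the bench. 0 = rest, its face at track x = +15 mm, 60 mm from the stop; grows as it is pushed back along track +x, to 0.070 m; 0.030 with the wagon loaded. Spring 3 N at rest, plus 60 N/m; no catch. A wagon held just above the low stop can push the tall follower back, then be let down.
- tanker_center (a point): Middle of the loose tank wagon, 28 mm above the bench: a lying wooden cylinder on a wheeled underframe, 90 x 44 mm, 59 mm high, x along its length. To be left alone.
- engine_center (a point): Middle of the loose engine, 32 mm above the bench: a wooden engine with a cab, a round boiler and a chimney, 90 x 44 mm, 65 mm high, x along its length towards the chimney. To be left alone.
There are look-alikes about, which are no part of the job. What is shaped like the part that bears wagon_center but green or purple is not meant.

How it is judged:
On the way, in this order (a step that is already met when the one before it is completed fails the run):
1. the box wagon has been lifted (height (world z) of wagon_center above 0.047 m), for 0.1 s.
2. the follower has been pushed back by the wagon, by about the length it needs (contact force between wagon and follower above 1 N and value of joint follower above 0.026 m and x of wagon_center in the frame of track between -0.02 and 0.06 m and y of wagon_center in the frame of track between -0.03 and 0.03 m), for 0.1 s.
At the end, for the whole second after the job is handed in: The box wagon stands upright (0.1 rad) and still on the track floor: centre within 10 mm along and 15 mm across of the loaded place, 40 mm (+-6) above the bench, in line with the track to 0.17 rad, and the follower is closed on it (0.020 to 0.040 m) and still (x of wagon_center in the frame of track between -0.01 and 0.01 m and y of wagon_center in the frame of track between -0.015 and 0.015 m and z of wagon_center in the frame of track between 0.034 and 0.046 m and angle between wagon_center's own z axis and vertical below 0.1 rad and angle between the x axis of wagon_center and the x axis of track, either way round below 0.17 rad and value of joint follower between 0.02 and 0.04 m and velocity of joint follower below 0.01 m/s and linear speed of wagon below 0.02 m/s); the robot touches nothing.
It fails at once if the tank wagon is moved more than 30 mm (distance of tanker_center from where it was at the start of the episode above 0.03 m).
It fails at once if the engine is moved more than 30 mm (distance of engine_center from where it was at the start of the episode above 0.03 m).
It also fails if it takes over 38 s, if anything falls off the work surface, if the arm or the gripper's body presses on something with over 40 N, if the wrist force passes 120 N, or if a joint passes its speed limit or range.

ROBOT

A 6-joint arm with a two-finger parallel gripper is mounted at the origin on the work surface. World frame = base frame: x ahead of the robot, y to its left, z up, the work surface at z = 0. Lengths are in m, angles in rad, forces in N, time in s.
With the tool pointing down it reaches from about 0.3 to 0.875 m from the base axis. Payload 4.2 kg.
Tool frame: the origin (TCP) lies on the centre line of the jaws, within the pads' length; the fingertips stand 14 mm ahead of it and the grasp point (between the pads) lies 5 mm behind it (nose_length is the distance from the TCP to the fingertips, in m); z points along the fingers, y is the direction in which the jaws open and shut (so a half turn about z gives the same grasp; the last joint's range is limited). The gripper opens to 85 mm and grips with 20 to 120 N. Pads are 22 mm wide; open, the fingers measure 114 mm over their backs; the gripper's body (76 mm by 85 mm) begins 54 mm behind the grasp point. The pads swing forward as they close: fully open they stand 13 mm farther back than shut.
Start: joints at [1.253, 0.32, 1.565, -0, 1.257, -0.02], TCP at [0.169, 0.55, 0.245] pointing down, gripper open.
Joint ranges: [-3.11, 3.11], [-0.84, 2.01], [0.21, 2.61], [-1.34, 4.49], [0.05, 2.63], [-2.56, 2.56]. Speed limits (rad/s): [2.57, 2.57, 3.14, 3.14, 3.14, 3.14].

INTERFACE

Orientations are given as a unit quaternion [w, x, y, z].
In Python, from workcell import * gives the robot as it stands.
- The arm moves only by the tool carry_out, never from a script. Its argument "motion" is one flat list of numbers, 6 for each row, row after row: the shift along the tool's x, y, z in cm, then the turn, a rotation vector about the tool's x, y, z in degrees. A call has 1 to 10 rows; each row is the pose to reach, as a shift and turn from the pose measured when the call began, along the tool's axes at that moment; what a row does not reach only later rows make up. A row lasts 1/10 s, in which the tool goes at most 50 mm and 8.59 degrees, less where a joint would pass 70% of its speed; a pose out of reach is approached as far as the arm can. A call with a gripper value outside its range is refused whole. "claw" is the gripper's target within -1 to 1 (shut at 1, half-way at 0, fully open at -1), set as the call begins (left out, the last holds). The fingers move at their own pace and stop on an object; "newtons" is the grip in N (left out, the last holds). Time passes only in rows, so rows that repeat a pose let the fingers close. It gives the time, the measured TCP pose, the force and the opening at its end, in the units of the state.
- sense(): the state, without advancing time (a new reading comes with each control period).
- camera(name): name is "scene" or "top" or "wrist"; returns a dict with "image" (480x640x3 uint8, blue, green, red), "intrinsics" (3x3 intrinsics, pixels), "k1" (the pictures are not rectified: a ray, as slopes to the right and down, at radius r is drawn at 1 + k1 r^2 times it, then the intrinsics apply), "xyz" and "attitude" of the camera in the world; the wrist camera has in their place "T_tool_cam" (4x4, takes a point from camera to tool coordinates, whose origin is the TCP and whose axes are the flange's). Camera axes: x right, y up, looking along -z (the intrinsics and any distortion apply to the point x, -y, -z); pixel columns grow to the right and rows downward; lengths in m; the calibration is good to about 2 mm. A picture is of the moment at which its call begins: read the wrist's pose just before it. There is no depth.
- close_job(): hands the job in, once; it reports no verdict.
The state is a dict: "clock": time; "qpos": joint angles; "qvel": joint speeds; "joint_efforts": joint torques, N m; "eef_pos": TCP position; "eef_rot": TCP orientation; "wrist_force": force on the tool from outside, world axes, zero at the start; "torque": the same for the moment, N m; "opening": finger opening in m.
Only numpy, scipy, OpenCV 4.12 (cv2) and the standard library are available. Lean on these libraries where they do the work, as an engineer would, in place of code of your own. Each camera call takes 0.05 s, during which the arm holds its last target.

## Working session

There is one attempt and no reset: what is moved stays moved. The work goes in short steps, Python scripts to look and compute and a tool call to move; the robot and the scene stay as the last step left them, time stands still between calls to the robot, and variables do not carry over. Pictures are saved under pics/ and viewed, and the job is handed in when it is done.

Besides the shell and the picture viewer there is one more tool, called after "Call:" as name(argument=value, ...) on one line, values as JSON. carry_out: Moves the arm, as the interface text tells. Its arguments: {"type":"object","properties":{"motion":{"type":"array","items":{"type":"number"}},"claw":{"type":"number"},"newtons":{"type":"number"}},"required":["motion"]}

```bash
ls; mkdir -p pics; python3 - <<'E'
from workcell import *
import cv2
s=sense();print(s)
for n in("scene","top","wrist"):
    c=camera(n);cv2.imwrite(f"pics/{n}0.png",c["image"]);print(n,{k:v for k,v in c.items() if k!="image"})
E
```

```text
pics
{'clock': 0.0, 'qpos': array([ 1.25302125e+00,  3.20277402e-01,  1.56569309e+00, -2.14064796e-05,
        1.25740015e+00, -1.99834138e-02]), 'qvel': array([-7.08858222e-05,  3.21500053e-04,  2.91428137e-03,  5.50989790e-04,
       -2.84818160e-04,  3.38295563e-04]), 'joint_efforts': array([-5.52447691e-04, -4.15520883e+01, -2.34158993e+01, -1.62722904e-04,
        7.99530448e-03, -3.10844129e-06]), 'eef_pos': array([0.16856241, 0.54925491, 0.24448511]), 'eef_rot': array([-1.39385905e-04,  1.48342942e-01,  9.88935580e-01, -8.78058098e-04]), 'wrist_force': array([-0.57908988,  0.71715087, -0.12138563]), 'torque': array([0.02840011, 0.02896236, 0.02881954]), 'opening': 0.08497303970907256}
scene {'intrinsics': array([[478.61520632,   0.        , 325.20628405],
       [  0.        , 478.61520632, 248.10556401],
       [  0.        ,   0.        ,   1.        ]]), 'k1': -0.04263654568765728, 'xyz': array([ 0.94997896, -0.00131439,  0.55565853]), 'attitude': array([0.62224892, 0.24165278, 0.27971979, 0.69004859])}
top {'intrinsics': array([[570.54612288,   0.        , 313.34653786],
       [  0.        , 570.54612288, 229.84953659],
       [  0.        ,   0.        ,   1.        ]]), 'k1': -0.15903293265869348, 'xyz': array([ 0.32326269, -0.09119959,  0.93043037]), 'attitude': array([-0.70305669, -0.07308627,  0.04631288,  0.70585041])}
wrist {'intrinsics': array([[365.36674775,   0.        , 323.69546172],
       [  0.        , 365.36674775, 235.84604308],
       [  0.        ,   0.        ,   1.        ]]), 'k1': -0.043550045334711365, 'T_tool_cam': array([[ 2.61398064e-04,  9.60692964e-01,  2.77612968e-01,
         7.02943448e-02],
       [ 9.99999873e-01, -3.70821979e-04,  3.41655637e-04,
         1.06015316e-03],
       [ 4.31171157e-04,  2.77612843e-01, -9.60692939e-01,
        -1.27969860e-01],
       [ 0.00000000e+00,  0.00000000e+00,  0.00000000e+00,
         1.00000000e+00]])}
```

View pics/scene0.png

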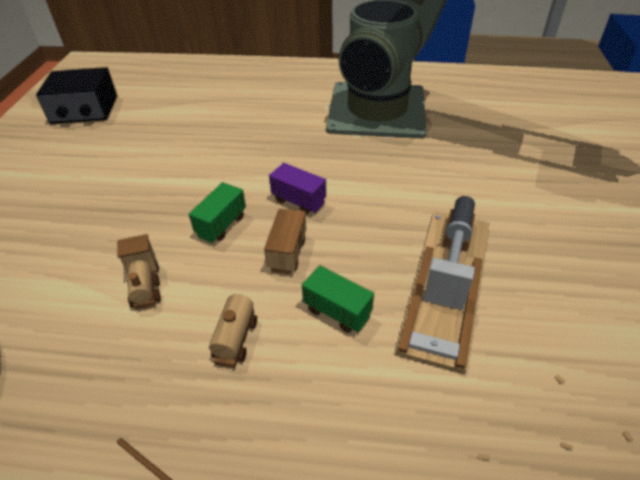

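View pics/top0.png

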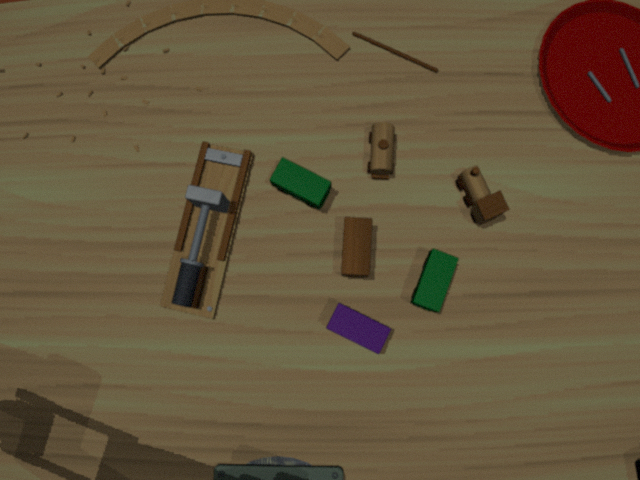

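View pics/wrist0.png

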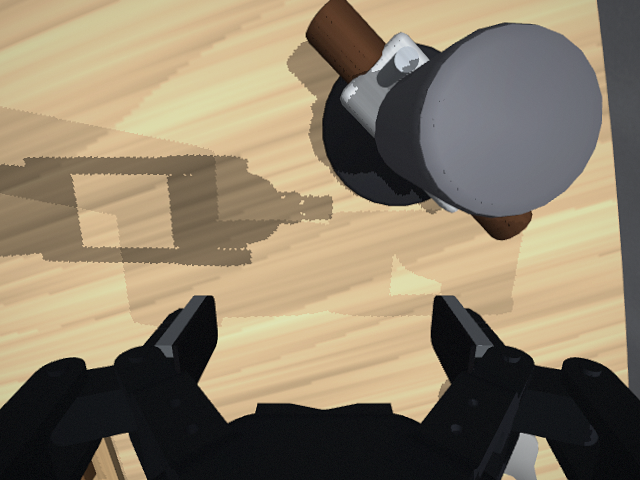

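Candidates in the top picture: the brown box wagon (357,247), greens (301,182) and (435,280), purple (358,328), tanker (382,150), engine (482,195). The brown flat-roofed one matches the description. I'll check it in a crop and measure it.

```bash
cat > h.py <<'E'
import numpy as np,cv2
from scipy.spatial.transform import Rotation as R
def RQ(q): return R.from_quat([q[1],q[2],q[3],q[0]])
def pose(c,s=None):
    if "xyz" in c: return np.array(c["xyz"]),RQ(c["attitude"]).as_matrix()
    Rt=RQ(s["eef_rot"]).as_matrix();T=c["T_tool_cam"]
    return s["eef_pos"]+Rt@T[:3,3],Rt@T[:3,:3]
def ray(c,uv,s=None):
    p,M=pose(c,s)
    k=np.array([c["k1"],0,0,0,0],float)
    n=cv2.undistortPoints(np.array(uv,float).reshape(-1,1,2),c["intrinsics"],k).reshape(-1,2)
    d=np.c_[n[:,0],-n[:,1],-np.ones(len(n))]@M.T
    return p,d
def onz(c,uv,z,s=None):
    p,d=ray(c,uv,s); return p+d*((z-p[2])/d[:,2])[:,None]
def tri(c1,u1,c2,u2,s1=None,s2=None):
    p1,d1=ray(c1,u1,s1);p2,d2=ray(c2,u2,s2);out=[]
    for a,b in zip(d1,d2):
        t=np.linalg.lstsq(np.c_[a,-b],p2-p1,rcond=None)[0]
        A=p1+t[0]*a;B=p2+t[1]*b;out.append(np.r_[(A+B)/2,np.linalg.norm(A-B)])
    return np.array(out)
def proj(c,P,s=None):
    p,M=pose(c,s);q=(np.array(P)-p)@M;n=np.c_[q[:,0]/-q[:,2],-q[:,1]/-q[:,2]]
    r2=(n**2).sum(1)[:,None];n=n*(1+c["k1"]*r2);K=c["intrinsics"]
    return n*[K[0,0],K[1,1]]+[K[0,2],K[1,2]]
E
python3 - <<'E'
from workcell import *
from h import *
c=camera("top");d=camera("scene")
a=cv2.resize(c["image"][200:300,310:410],(400,400),interpolation=2)
a2=cv2.resize(c["image"][130:330,150:270],(480,800),interpolation=2)
b=cv2.resize(d["image"][180:300,230:350],(400,400),interpolation=2)
b2=cv2.resize(d["image"][180:380,380:500],(480,800),interpolation=2)
cv2.imwrite("pics/c1.png",np.hstack([a,b]));cv2.imwrite("pics/c2.png",cv2.resize(np.hstack([a2,b2]),(720,600)))
E
```

```text
(no output)
```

View pics/c1.png

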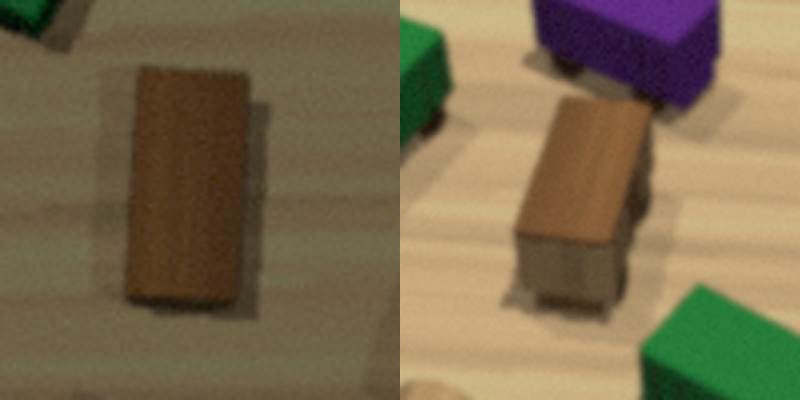

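View pics/c2.png

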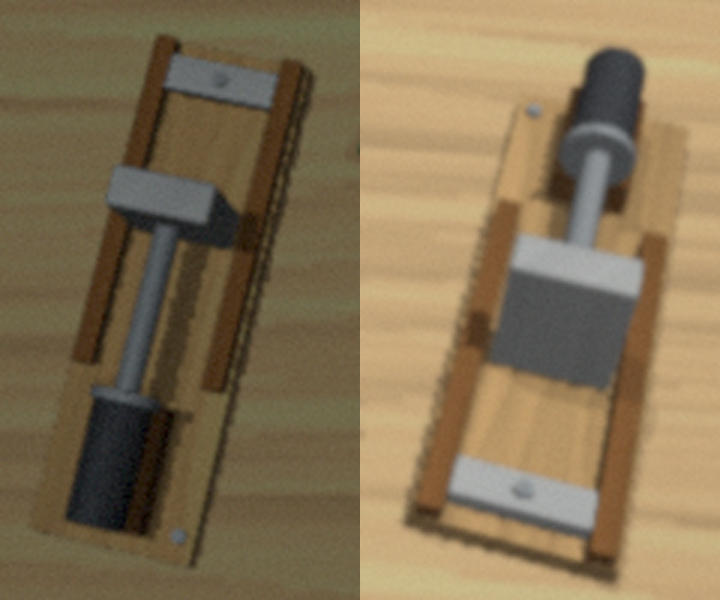

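The crop shows a brown flat roof, plain sides and no chimney or tank, so it is the right wagon. The track's stop is far from the robot and the spring barrel is near it. Next I'll triangulate the corners.

```bash
python3 - <<'E'
from workcell import *
from h import *
np.set_printoptions(precision=4,suppress=True)
c=camera("top");d=camera("scene");print(sense()["clock"])
o=lambda L,s,x,y,dx=0:[((u-dx)/s+x-.4,(v)/s+y-.4) for u,v in L]
t=o([(137,67),(248,72),(237,303),(126,298)],4,310,200)
s=o([(212,241),(117,234),(160,98),(252,101)],3.333,230,180)
W=tri(c,t,d,s);print("roof",W, W.mean(0));
z=.056
for cc,uv in((c,t),(d,s)):
    P=onz(cc,uv,z);print(P.mean(0),[np.linalg.norm(P[i]-P[(i+1)%4]) for i in range(4)],np.degrees(np.arctan2(*((P[0]+P[1]-P[2]-P[3])[:2][::-1]))))
def m(im,x0,y0):  # brown mask
    h=cv2.cvtColor(im,cv2.COLOR_BGR2HSV);return h
# follower top TL,TR,BR,BL (top view) -> scene near-right,near-left,far-left,far-right
ft=o([(120,167),(217,183),(208,224),(108,205)],3,150,130)
fs=o([(638,295),(511,268),(517,235),(643,261)],3,380,180,360)
F=tri(c,ft,d,fs);print("fol",F)
st=o([(172,57),(278,73),(272,107),(165,91)],3,150,130)
ss=o([(593,531),(450,493),(458,459),(599,496)],3,380,180,360)
S=tri(c,st,d,ss);print("stop",S)
for cc,uv,n,zz in((c,ft,"f",.083),(d,fs,"f",.083),(c,st,"s",.022),(d,ss,"s",.022)):
    P=onz(cc,uv,zz);print(n,P.mean(0),[np.linalg.norm(P[i]-P[(i+1)%4]).round(4) for i in range(4)],np.degrees(np.arctan2(*((P[1]-P[0]+P[2]-P[3])[:2][::-1]))))
# rails: outer corners top view: left rail far-outer, near-outer ; right rail
rt=o([(157,35),(72,361),(305,64),(226,391)],3,150,130)
P=onz(c,rt,.022);print("rails",P, np.degrees(np.arctan2(P[0]-P[1],1)[1]), (P[0]-P[1]),(P[2]-P[3]))
E
```

```text
0.35
roof [[ 0.4935 -0.1051  0.0564  0.0011]
 [ 0.4915 -0.1478  0.0542  0.0024]
 [ 0.4016 -0.1436  0.053   0.0007]
 [ 0.4034 -0.1002  0.0563  0.0008]] [ 0.4475 -0.1242  0.055   0.0012]
[ 0.4474 -0.1245  0.056 ] [np.float64(0.04328057538050807), np.float64(0.09027366181703218), np.float64(0.04258574712193438), np.float64(0.09036361407442067)] -3.4279673610521
[ 0.4485 -0.1234  0.056 ] [np.float64(0.04147535446872607), np.float64(0.08809279840111563), np.float64(0.04330487269127865), np.float64(0.09022880655264212)] -2.5159829499995805
fol [[0.5402 0.1353 0.0818 0.0029]
 [0.5306 0.0826 0.0827 0.001 ]
 [0.5094 0.0867 0.0812 0.0003]
 [0.5201 0.1402 0.0815 0.0016]]
stop [[0.6195 0.1232 0.0194 0.0001]
 [0.6081 0.0625 0.0219 0.0008]
 [0.5891 0.0661 0.0198 0.0015]
 [0.6003 0.1274 0.017  0.0008]]
f [0.5247 0.1102 0.083 ] [np.float64(0.0522), np.float64(0.0219), np.float64(0.0539), np.float64(0.0209)] -100.81911940173867
f [0.526  0.1117 0.083 ] [np.float64(0.0544), np.float64(0.02), np.float64(0.0551), np.float64(0.0202)] -100.7564283677474
s [0.6035 0.0938 0.022 ] [np.float64(0.0614), np.float64(0.0198), np.float64(0.0617), np.float64(0.0201)] -99.79519029392483
s [0.6058 0.0947 0.022 ] [np.float64(0.0612), np.float64(0.0181), np.float64(0.0614), np.float64(0.018)] -102.28175223557992
rails [[0.6318 0.1317 0.022 ]
 [0.4468 0.1724 0.022 ]
 [0.613  0.047  0.022 ]
 [0.4301 0.0865 0.022 ]] -2.331342558138614 [ 0.1851 -0.0407  0.    ] [ 0.1829 -0.0395  0.    ]
```

```bash
cat >> h.py <<'E'
def goto(s,p,yaw):
    """tool-frame shift cm + rotvec deg to TCP p, pointing down, jaws (tool y) at world angle yaw deg"""
    Rt=RQ(s["eef_rot"]);a=np.radians(yaw)
    y=np.array([np.cos(a),np.sin(a),0]);z=np.array([0,0,-1.]);x=np.cross(y,z)
    T=R.from_matrix(np.c_[x,y,z])
    return Rt.inv().apply(np.array(p)-s["eef_pos"])*100,np.degrees((Rt.inv()*T).as_rotvec())
E
python3 - <<'E'
from workcell import *
from h import *
np.set_printoptions(precision=2,suppress=True)
s=sense();print(goto(s,[.448,-.124,.20],87)); print(goto(s,[.40,.15,.245],87))
E
```

```text
(array([-46.47, -56.2 ,   4.53]), array([ -0.02,  -0.  , -14.06]))
(array([-33.84, -31.42,   0.02]), array([ -0.02,  -0.  , -14.06]))
```

Call:
carry_out(motion=[-33.8,-31.4,0,0,0,-14,-33.8,-31.4,0,0,0,-14,-33.8,-31.4,0,0,0,-14,-33.8,-31.4,0,0,0,-14,-33.8,-31.4,0,0,0,-14,-33.8,-31.4,0,0,0,-14,-33.8,-31.4,0,0,0,-14,-33.8,-31.4,0,0,0,-14,-33.8,-31.4,0,0,0,-14,-33.8,-31.4,0,0,0,-14], claw=-1)

```text
clock: 1.35
eef_pos: [0.4014, 0.1467, 0.2455]
eef_rot: [0.001, 0.029, 1.0, -0.001]
wrist_force: [0.5, 0.1, -0.3]
opening: 0.0853
```

```bash
python3 - <<'E'
from workcell import *
from h import *
np.set_printoptions(precision=2,suppress=True)
s=sense();print(s["clock"],s["eef_pos"],goto(s,[.44,-.124,.20],87))
c=camera("wrist");cv2.imwrite("pics/w1.png",c["image"])
E
```

```text
1.35 [0.4  0.15 0.25] (array([ -5.43, -26.79,   4.59]), array([-0.08,  0.08, -0.36]))
```

View pics/w1.png

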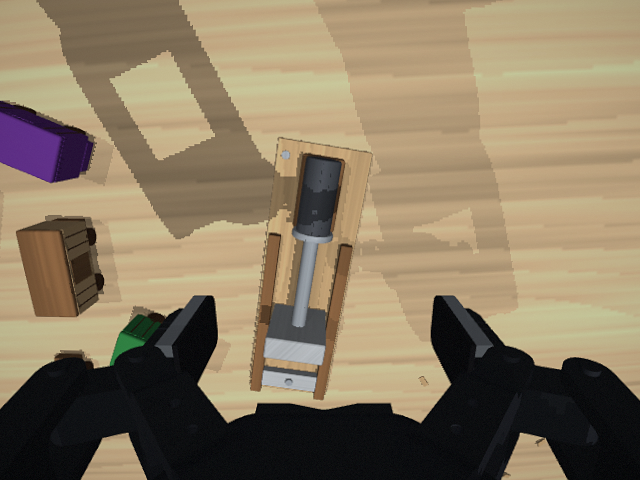

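The wrist picture shows the whole track: rails at (270,235)-(255,390) and (347,246)-(322,398), with the stop at (290,380). I'll use it as a third check on the track.

```bash
python3 - <<'E'
from workcell import *
from h import *
np.set_printoptions(precision=4,suppress=True)
im=cv2.imread("pics/w1.png");cv2.imwrite("pics/w1c.png",cv2.resize(im[220:410,235:375],None,fx=4,fy=4,interpolation=2)[:760][::1][:600+160])
cv2.imwrite("pics/w1c.png",cv2.resize(im[300:410,235:355],None,fx=5,fy=5,interpolation=2))
E
```

```text
(no output)
```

View pics/w1c.png

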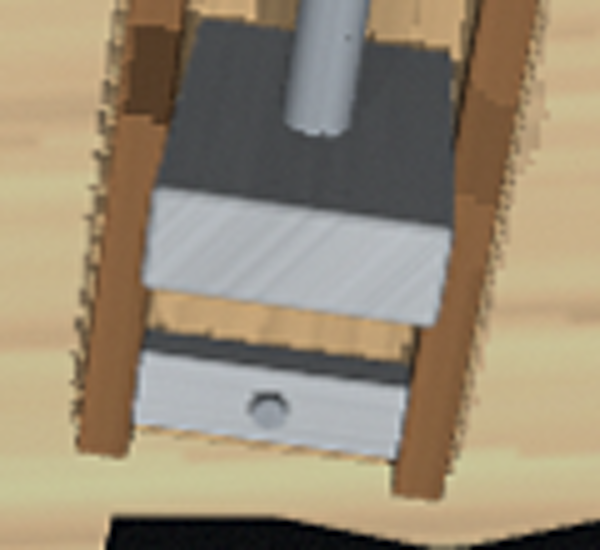

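Call:
carry_out(motion=[-5.4,-26.8,4.5,0,0,0,-5.4,-26.8,4.5,0,0,0,-5.4,-26.8,4.5,0,0,0,-5.4,-26.8,4.5,0,0,0,-5.4,-26.8,4.5,0,0,0,-5.4,-26.8,4.5,0,0,0,-5.4,-26.8,4.5,0,0,0], claw=-0.7)

```text
clock: 2.1
eef_pos: [0.4401, -0.1251, 0.2]
eef_rot: [0.0, 0.031, 1.0, -0.001]
wrist_force: [-0.3, 1.3, 0.4]
opening: 0.073
```

```bash
python3 - <<'E'
from workcell import *
from h import *
np.set_printoptions(precision=4,suppress=True)
s=sense();print(s["clock"],s["eef_pos"],s["eef_rot"],s["opening"])
c=camera("wrist");cv2.imwrite("pics/w2.png",c["image"])
E
```

```text
2.1 [ 0.4401 -0.1251  0.2   ] [ 0.0001  0.0308  0.9995 -0.0007] 0.07304816792175087
```

View pics/w2.png

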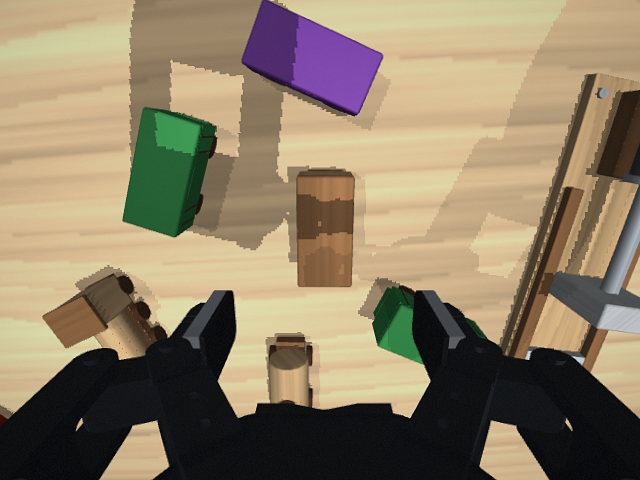

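The brown roof shows at corners (297,176), (354,177), (351,287), (298,286), between the fingers with room to spare.

```bash
python3 - <<'E'
from workcell import *
from h import *
np.set_printoptions(precision=4,suppress=True)
c=camera("wrist");s=sense()
uv=[(297,176),(354,177),(351,287),(298,286)]
P=onz(c,uv,.056,s);print(P,P.mean(0))
t=camera("top");ut=[(341.1,274.1),(343.9,216.3),(371.6,217.6)];
T=tri(c,[(354,177),(351,287),(298,286)],t,ut,s);print(T)
# track from w1
s1=dict(eef_pos=np.array([.4014,.1467,.2455]),eef_rot=np.array([.001,.029,1,-.001])/np.linalg.norm([.001,.029,1,-.001]))
o=lambda L:[(u/5+235-.4,v/5+300-.4) for u,v in L]
st=onz(c,o([(142,352),(410,383),(394,458),(135,425)]),.022,s1);print("stop",st,st.mean(0))
fo=onz(c,o([(155,188),(452,228),(435,325),(146,286)]),.083,s1);print("fol",fo,fo.mean(0))
ra=onz(c,o([(78,452),(120,118),(443,497),(507,207)]),.022,s1);print(ra,[np.degrees(np.arctan2(*(ra[i]-ra[i+1])[:2][::-1])) for i in(0,2)])
E
```

```text
[[ 0.401  -0.1393  0.056 ]
 [ 0.4042 -0.097   0.056 ]
 [ 0.4927 -0.1026  0.056 ]
 [ 0.4893 -0.1454  0.056 ]] [ 0.4468 -0.1211  0.056 ]
[[ 0.3996 -0.1001  0.0945  0.0006]
 [ 0.4934 -0.1042  0.0554  0.0033]
 [ 0.4935 -0.148   0.0459  0.0031]]
stop [[0.5872 0.0676 0.022 ]
 [0.5986 0.1277 0.022 ]
 [0.619  0.1227 0.022 ]
 [0.6068 0.0639 0.022 ]] [0.6029 0.0955 0.022 ]
fol [[0.508  0.0884 0.083 ]
 [0.5192 0.1417 0.083 ]
 [0.5397 0.1373 0.083 ]
 [0.5285 0.0846 0.083 ]] [0.5238 0.113  0.083 ]
[[0.6136 0.0498 0.022 ]
 [0.5275 0.0693 0.022 ]
 [0.6306 0.1333 0.022 ]
 [0.5541 0.1518 0.022 ]] [np.float64(-12.761206061401163), np.float64(-13.61159543633152)]
```

```bash
python3 - <<'E'
from workcell import *
from h import *
np.set_printoptions(precision=2,suppress=True)
s=sense();print(goto(s,[.4475,-.123,.08],86.5));print(goto(s,[.4475,-.123,.033],86.5))
E
```

```text
(array([-0.79, -0.05, 12.07]), array([-0.02,  0.03,  0.21]))
(array([-0.79, -0.04, 16.77]), array([-0.02,  0.03,  0.21]))
```

Call:
carry_out(motion=[-0.8,0,5,0,0,0,-0.8,0,9,0,0,0,-0.8,0,12,0,0,0,-0.8,0,12,0,0,0,-0.8,0,12,0,0,0], claw=-0.7)

```text
clock: 2.75
eef_pos: [0.4481, -0.1214, 0.0814]
eef_rot: [0.0, 0.028, 1.0, -0.0]
wrist_force: [0.5, 0.1, 0.4]
opening: 0.0723
```

```bash
python3 - <<'E'
from workcell import *
from h import *
np.set_printoptions(precision=4,suppress=True)
s=sense();print(s["clock"],s["eef_pos"],s["opening"],goto(s,[.4475,-.123,.033],86.5))
c=camera("wrist");cv2.imwrite("pics/w3.png",c["image"])
E
```

```text
2.75 [ 0.4481 -0.1214  0.0814] 0.07232390401634221 (array([ 0.0588, -0.1649,  4.8407]), array([-0.0099,  0.0482,  0.3231]))
```

View pics/w3.png

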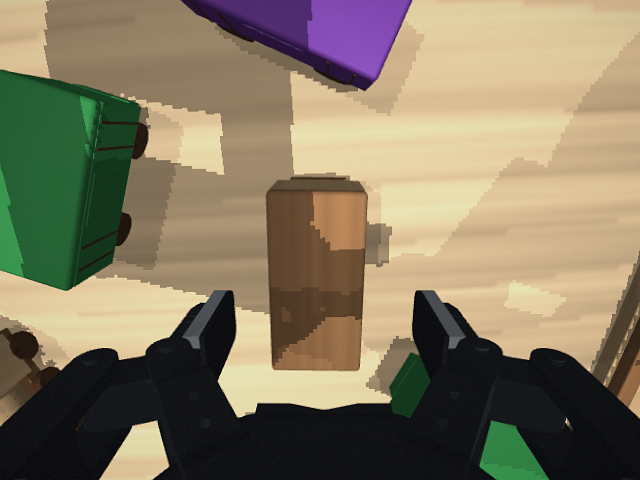

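The wagon's roof (266–367, 190–370) sits between the fingers, slightly left of centre, so I'll correct by -1.6 mm and descend.

Call:
carry_out(motion=[0,-0.2,2,0,0,0,0,-0.2,3.5,0,0,0,0,-0.2,4.8,0,0,0,0,-0.2,4.8,0,0,0,0,-0.2,4.8,0,0,0], claw=-0.7)

```text
clock: 3.3
eef_pos: [0.4501, -0.124, 0.0358]
eef_rot: [0.003, 0.028, 1.0, -0.001]
wrist_force: [-0.4, -0.1, 0.3]
opening: 0.0726
```

Call:
carry_out(motion=[0,0,0,0,0,0,0,0,0,0,0,0,0,0,0,0,0,0,0,0,0,0,0,0,0,0,0,0,0,0,0,0,0,0,0,0,0,0,0,0,0,0,0,0,0,0,0,0], claw=1, newtons=50)

```text
clock: 4.1
eef_pos: [0.4513, -0.1244, 0.0372]
eef_rot: [0.005, 0.028, 1.0, -0.001]
wrist_force: [-1.0, 0.3, 5.9]
opening: 0.0435
```

Call:
carry_out(motion=[0,0,-2,0,0,0,0,0,-4,0,0,0,0,0,-7,0,0,0,0,0,-10,0,0,0,0,0,-10,0,0,0,0,0,-10,0,0,0])

```text
clock: 4.7
eef_pos: [0.4503, -0.1241, 0.1376]
eef_rot: [0.005, 0.028, 1.0, -0.001]
wrist_force: [-0.4, 0.4, -2.2]
opening: 0.0435
```

```bash
python3 - <<'E'
from workcell import *
from h import *
np.set_printoptions(precision=4,suppress=True)
s=sense();print(s)
c=camera("wrist");cv2.imwrite("pics/w4.png",c["image"])
c=camera("scene");cv2.imwrite("pics/s4.png",c["image"][130:370,200:520].repeat(2,0).repeat(2,1))
print(goto(s,[.50,.0,.16],78))
E
```

```text
{'clock': 4.7, 'qpos': array([-0.2936,  0.2499,  1.9689,  0.    ,  0.9119, -1.8088]), 'qvel': array([-0.001 ,  0.0293,  0.0323,  0.0014, -0.0006,  0.0007]), 'joint_efforts': array([  0.0012, -35.5199, -20.7378,  -0.0011,  -0.1149,   0.0001]), 'eef_pos': array([ 0.4503, -0.1241,  0.1376]), 'eef_rot': array([ 0.0052,  0.0278,  0.9996, -0.0014]), 'wrist_force': array([-0.3694,  0.3798, -2.2114]), 'torque': array([ 0.0174,  0.0148, -0.0088]), 'opening': 0.04349087381891763}
(array([-4.2989, 12.6612, -2.2252]), array([-0.0984,  0.6137,  8.8162]))
```

View pics/w4.png

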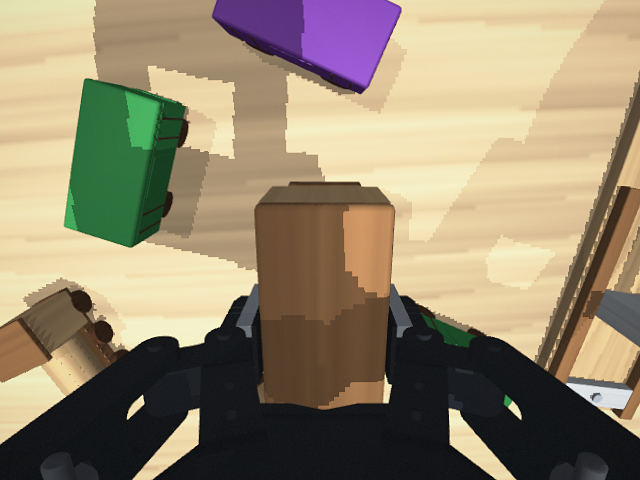

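View pics/s4.png

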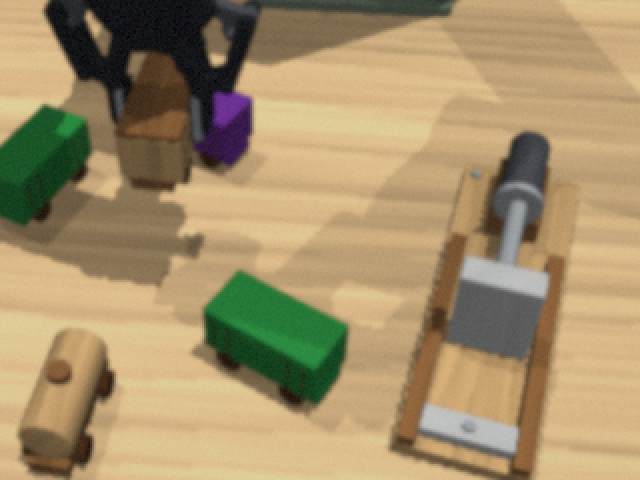

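The wagon is held squarely, with its end edge at (256,205)-(394,205) in the wrist view. Next I'll measure where it sits in the tool frame.

```bash
python3 - <<'E'
from workcell import *
from h import *
np.set_printoptions(precision=4,suppress=True)
s=sense();c=camera("wrist")
for dz in(.017,.019,.021):
    P=onz(c,[(256,205),(394,205)],s["eef_pos"][2]+dz,s);print(dz,RQ(s["eef_rot"]).inv().apply(P-s["eef_pos"]))
# width gives height: roof 44 wide
u=np.array([-.9772,.2113]);o=np.array([.5503,.106])
print(s["eef_rot"])
E
```

```text
0.017 [[ 0.048  -0.02   -0.0173]
 [ 0.048   0.0226 -0.0174]]
0.019 [[ 0.0484 -0.0196 -0.0193]
 [ 0.0484  0.0222 -0.0194]]
0.021 [[ 0.0488 -0.0192 -0.0213]
 [ 0.0488  0.0218 -0.0214]]
[ 0.0034  0.0278  0.9996 -0.0009]
```

```bash
cat >> h.py <<'E'
u_=np.array([-.9774,.2113]);v_=np.array([-.2113,-.9774]);o_=np.array([.5503,.106])
def tr(wx,wy,bot): # TCP for wagon centre track wx,wy, bottom height
    return np.r_[o_+u_*(wx-.0033)+v_*wy,bot+.037]
E
python3 - <<'E'
from workcell import *
from h import *
np.set_printoptions(precision=2,suppress=True)
s=sense();print(tr(-.042,0,.1),goto(s,tr(-.042,0,.1),77.8))
E
```

```text
[0.59 0.1  0.14] (array([-13.28,  22.8 ,  -0.05]), array([-0.06,  0.38,  9.01]))
```

Call:
carry_out(motion=[-2,3.5,0,0,0.4,2,-4,7,0,0,0.4,4,-6,10.5,0,0,0.4,6,-8.5,14.5,0,0,0.4,8,-11,19,0,0,0.4,9,-13.3,22.8,0,0,0.4,9,-13.3,22.8,0,0,0.4,9,-13.3,22.8,0,0,0.4,9])

```text
clock: 5.65
eef_pos: [0.5941, 0.0972, 0.1344]
eef_rot: [-0.002, 0.105, 0.994, -0.001]
wrist_force: [-0.6, 0.1, -2.0]
opening: 0.0436
```

```bash
python3 - <<'E'
from workcell import *
from h import *
np.set_printoptions(precision=4,suppress=True)
s=sense();print(s["clock"],s["eef_pos"],s["eef_rot"],s["wrist_force"],goto(s,tr(-.042,0,.03),77.8))
c=camera("wrist");cv2.imwrite("pics/w5.png",c["image"])
c=camera("scene");cv2.imwrite("pics/s5.png",c["image"][130:430,260:600].repeat(2,0).repeat(2,1))
E
```

```text
5.65 [0.5941 0.0972 0.1344] [-0.0021  0.1051  0.9945 -0.0012] [-0.5736  0.0796 -1.9681] (array([-0.0911, -0.042 ,  6.7433]), array([-0.1574, -0.2233,  0.1343]))
```

View pics/w5.png

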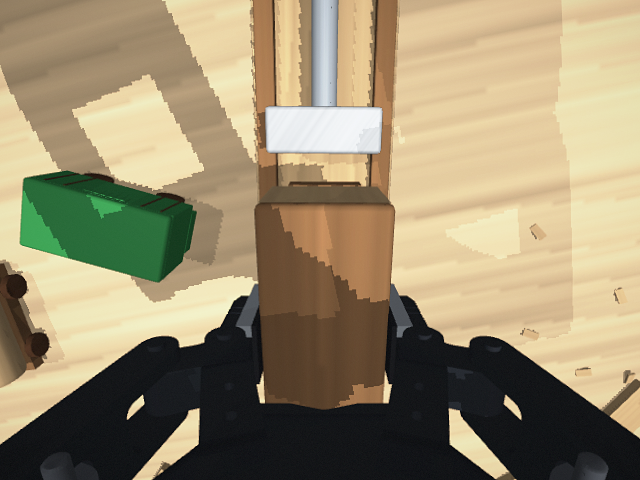

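View pics/s5.png

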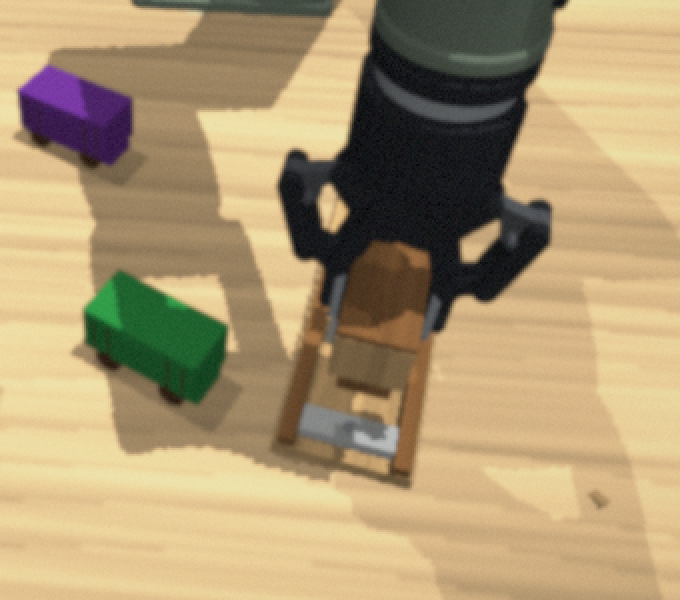

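In the wrist picture the wagon's end (256–394) and the follower top (266–382) share a centre at about column 324–325 and are parallel. I'll check the gap to the follower face from its front edge at row 152.

```bash
python3 - <<'E'
from workcell import *
from h import *
np.set_printoptions(precision=4,suppress=True)
s=sense();c=camera("wrist")
P=onz(c,[(267,153),(381,153)],.083,s);print(RQ(s["eef_rot"]).inv().apply(P-s["eef_pos"]), (P[:,:2]-o_)@u_,(P[:,:2]-o_)@v_)
print(goto(s,tr(-.042,0,.03),77.8))
E
```

```text
[[ 0.0598 -0.0265  0.0524]
 [ 0.0598  0.0287  0.0523]] [0.0156 0.0156] [ 0.0276 -0.0276]
(array([-0.1108,  0.1162,  6.8161]), array([-0.1472, -0.194 , -0.0031]))
```

The face measures at track x = 15.6 mm (15 expected) and is centred, so the track pose is confirmed. I'll descend to just above the stop.

Call:
carry_out(motion=[-0.1,0,2,0,0,0,-0.1,0,4,0,0,0,-0.1,0,5.5,0,0,0,-0.1,0,6.7,0,0,0,-0.1,0,6.7,0,0,0,-0.1,0,6.7,0,0,0])

```text
clock: 6.4
eef_pos: [0.5945, 0.0946, 0.0689]
eef_rot: [-0.001, 0.107, 0.994, -0.001]
wrist_force: [-0.5, -0.0, -1.7]
opening: 0.0434
```

```bash
python3 - <<'E'
from workcell import *
from h import *
np.set_printoptions(precision=4,suppress=True)
s=sense();print(s["clock"],s["eef_pos"],s["eef_rot"],s["wrist_force"],goto(s,tr(.005,0,.029),77.8))
c=camera("scene");cv2.imwrite("pics/s6.png",c["image"][180:400,320:560].repeat(2,0).repeat(2,1))
E
```

```text
6.4 [0.5945 0.0946 0.0689] [-0.0012  0.107   0.9943 -0.0009] [-0.4865 -0.0301 -1.6697] (array([4.734 , 0.1766, 0.3034]), array([-0.1182, -0.1297, -0.0848]))
```

View pics/s6.png

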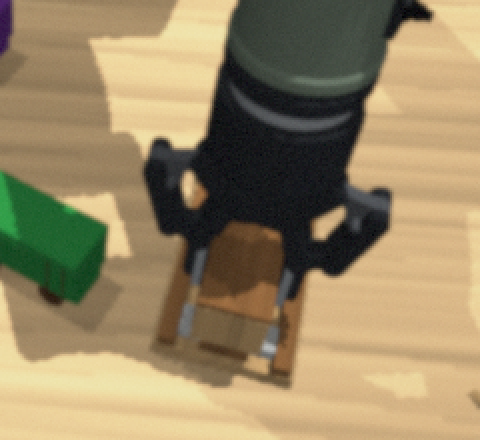

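The wagon hangs between the rails above the stop, so I push it back now.

Call:
carry_out(motion=[0.8,0.1,0.2,0,0,0,1.6,0.2,0.2,0,0,0,2.4,0.2,0.2,0,0,0,3.2,0.2,0.2,0,0,0,4.0,0.2,0.2,0,0,0,4.7,0.2,0.2,0,0,0,4.7,0.2,0.2,0,0,0,4.7,0.2,0.2,0,0,0,4.7,0.2,0.2,0,0,0])

```text
clock: 7.35
eef_pos: [0.5506, 0.1066, 0.0682]
eef_rot: [0.001, 0.107, 0.994, -0.001]
wrist_force: [4.6, -2.7, -1.7]
opening: 0.0436
```

```bash
python3 - <<'E'
from workcell import *
from h import *
np.set_printoptions(precision=4,suppress=True)
s=sense();print(s["clock"],s["eef_pos"],s["eef_rot"],s["wrist_force"],goto(s,tr(.005,0,.012),77.8))
c=camera("wrist");cv2.imwrite("pics/w7.png",c["image"])
c=camera("scene");cv2.imwrite("pics/s7.png",cv2.resize(c["image"][230:400,370:520],None,fx=3.5,fy=3.5,interpolation=2))
E
```

```text
7.35 [0.5506 0.1066 0.0682] [ 0.001   0.1066  0.9943 -0.0007] [ 4.5882 -2.7324 -1.7229] (array([ 0.1934, -0.0643,  1.9158]), array([-0.0679,  0.1186, -0.0372]))
```

View pics/w7.png

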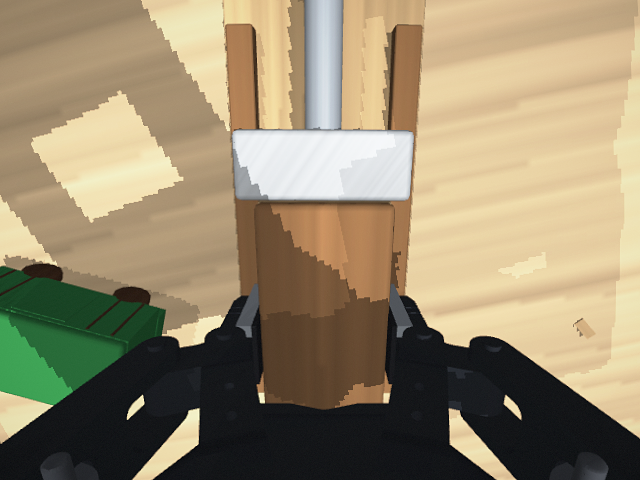

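View pics/s7.png

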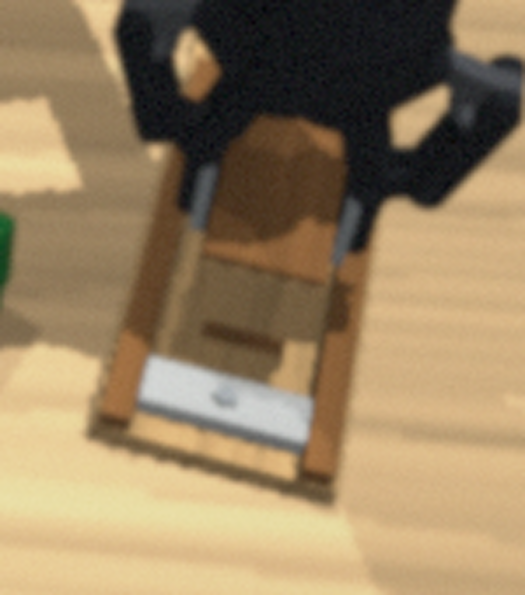

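```bash
python3 - <<'E'
from workcell import *
from h import *
np.set_printoptions(precision=4,suppress=True)
s=sense();c=camera("wrist");d=camera("scene")
P=onz(c,[(236,199),(412,199)],.083,s);print(RQ(s["eef_rot"]).inv().apply(P-s["eef_pos"]), (P[:,:2]-o_)@u_,(P[:,:2]-o_)@v_)
Q=onz(d,[(370+205/3.5,230+250/3.5),(370+323/3.5,230+283/3.5)],s["eef_pos"][2]+.019);print("rear top edge",(Q[:,:2]-o_)@u_,(Q[:,:2]-o_)@v_)
print(s["eef_pos"],s["wrist_force"],goto(s,tr(.005,0,.012),77.8))
E
```

```text
[[ 0.0496 -0.0265 -0.0149]
 [ 0.0496  0.0287 -0.015 ]] [0.0494 0.0494] [ 0.0258 -0.0294]
rear top edge [-0.042  -0.0437] [ 0.0189 -0.022 ]
[0.5507 0.1066 0.0681] [ 3.8532 -2.6102 -0.545 ] (array([ 0.1998, -0.0611,  1.9143]), array([-0.0697,  0.1186, -0.04  ]))
```

The follower is back about 34 mm and the wagon's rear end is about 2 mm clear of the stop. I'll push 3 mm more, then lower.

Call:
carry_out(motion=[0.4,-0.1,0,0,0,0,0.4,-0.1,0,0,0,0,0.4,-0.1,0.4,0,0,0,0.4,-0.1,0.8,0,0,0,0.4,-0.1,1.2,0,0,0,0.4,-0.1,1.5,0,0,0,0.4,-0.1,1.7,0,0,0,0.4,-0.1,1.7,0,0,0])

```text
clock: 8.35
eef_pos: [0.5479, 0.1066, 0.0516]
eef_rot: [0.002, 0.107, 0.994, -0.0]
wrist_force: [5.2, -0.6, -2.2]
opening: 0.0432
```

```bash
python3 - <<'E'
from workcell import *
from h import *
np.set_printoptions(precision=4,suppress=True)
s=sense();print(s["clock"],s["eef_pos"],s["eef_rot"],s["wrist_force"],goto(s,tr(.005,0,.012),77.8))
c=camera("wrist");cv2.imwrite("pics/w8.png",c["image"])
c=camera("scene");cv2.imwrite("pics/s8.png",cv2.resize(c["image"][230:400,370:520],None,fx=3.5,fy=3.5,interpolation=2))
E
```

```text
8.35 [0.5479 0.1066 0.0516] [ 0.0023  0.1067  0.9943 -0.0003] [ 5.2017 -0.6273 -2.2002] (array([-0.0726, -0.0124,  0.2582]), array([-0.0034,  0.2679, -0.0532]))
```

View pics/s8.png

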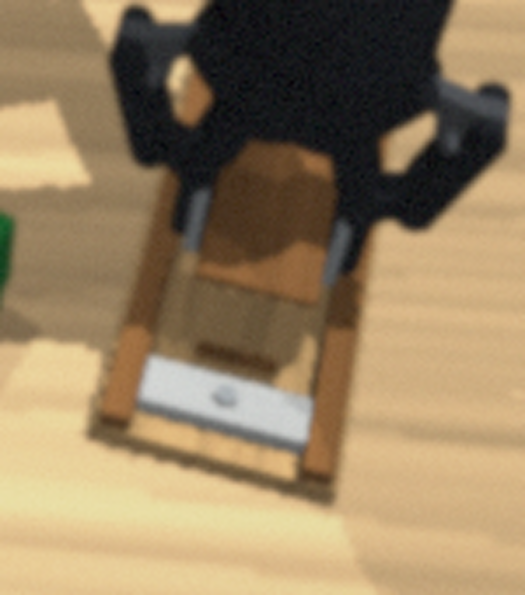

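The wagon is below the stop's top, clear of it, and about 2.5 mm from the floor. I'll lower it the rest of the way.

Call:
carry_out(motion=[0,0,0.2,0,0,0,0,0,0.3,0,0,0,0,0,0.4,0,0,0,0,0,0.4,0,0,0])

```text
clock: 8.85
eef_pos: [0.5491, 0.1069, 0.0493]
eef_rot: [0.004, 0.107, 0.994, 0.0]
wrist_force: [1.8, -1.0, 8.2]
opening: 0.0434
```

The force is up to 8 N, so the wagon is on the floor. I open and let the spring close.

Call:
carry_out(motion=[0,0,-0.1,0,0,0,0,0,-0.1,0,0,0,0,0,-0.1,0,0,0,0,0,-0.1,0,0,0,0,0,-0.1,0,0,0,0,0,-0.1,0,0,0], claw=-0.7)

```text
clock: 9.45
eef_pos: [0.5488, 0.1068, 0.0501]
eef_rot: [0.003, 0.107, 0.994, 0.0]
wrist_force: [0.0, 0.5, 0.6]
opening: 0.0726
```

```bash
python3 - <<'E'
from workcell import *
from h import *
s=sense();print(s["clock"],s["eef_pos"],s["wrist_force"],s["opening"])
c=camera("wrist");cv2.imwrite("pics/w9.png",c["image"])
E
```

```text
9.45 [0.54883514 0.10684515 0.05005679] [0.01406858 0.51585468 0.61372952] 0.0725926282433431
```

View pics/w9.png

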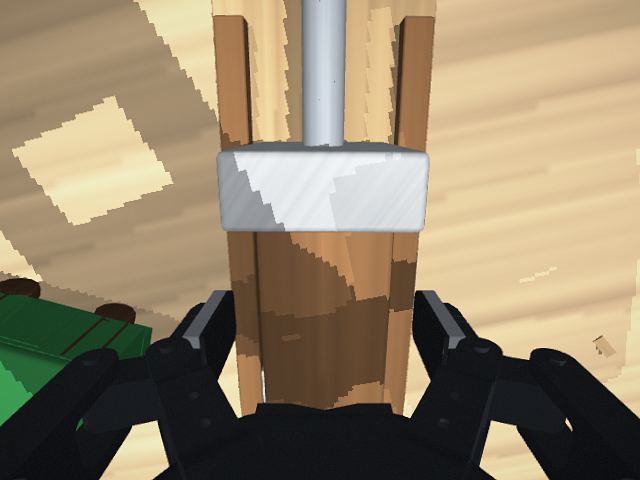

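The wagon is free of the pads and the follower (217–428, 150–231) is against it. I'll rise straight up and clear it for a check.

Call:
carry_out(motion=[0,0,-2,0,0,0,0,0,-5,0,0,0,0,0,-9,0,0,0,0,0,-13,0,0,0,0,0,-16,0,0,0,0,0,-18,0,0,0,0,0,-18,0,0,0])

```text
clock: 10.2
eef_pos: [0.5492, 0.1073, 0.2334]
eef_rot: [0.007, 0.107, 0.994, 0.001]
wrist_force: [0.2, -0.2, -0.5]
opening: 0.0726
```

Call:
carry_out(motion=[5,0,0,0,0,0,10,0,0,0,0,0,13,0,0,0,0,0,13,0,0,0,0,0,13,0,0,0,0,0])

```text
clock: 10.7
eef_pos: [0.4218, 0.1349, 0.231]
eef_rot: [0.007, 0.106, 0.994, 0.001]
wrist_force: [-0.4, 0.1, -0.4]
opening: 0.0723
```

```bash
python3 - <<'E'
from workcell import *
from h import *
s=sense();print(s["clock"],s["eef_pos"],s["wrist_force"],s["opening"])
c=camera("top");cv2.imwrite("pics/t10.png",c["image"])
b=camera("scene");cv2.imwrite("pics/s10.png",np.hstack([cv2.resize(b["image"][200:390,360:510],(474,600),interpolation=2)]))
c=camera("wrist");cv2.imwrite("pics/w10.png",c["image"])
E
```

```text
10.7 [0.42184492 0.13485877 0.2309896 ] [-0.40579812  0.14462001 -0.43213781] 0.07231762544675766
```

View pics/t10.png

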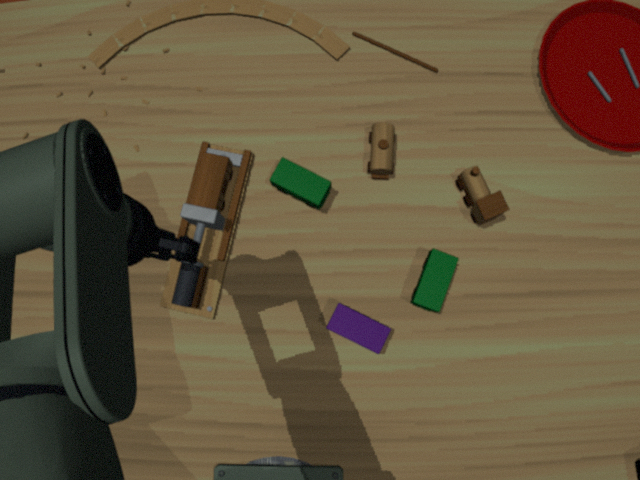

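View pics/s10.png

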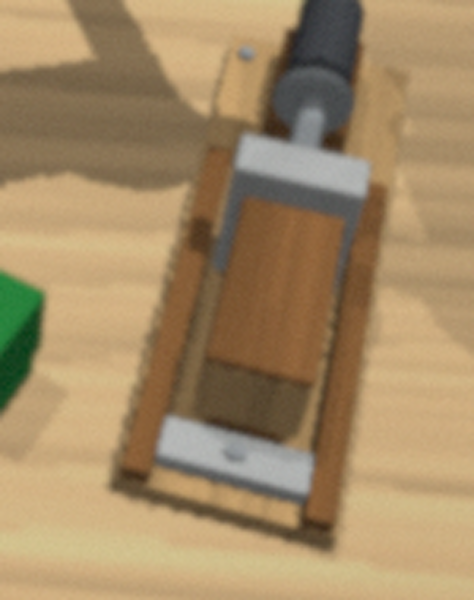

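View pics/w10.png

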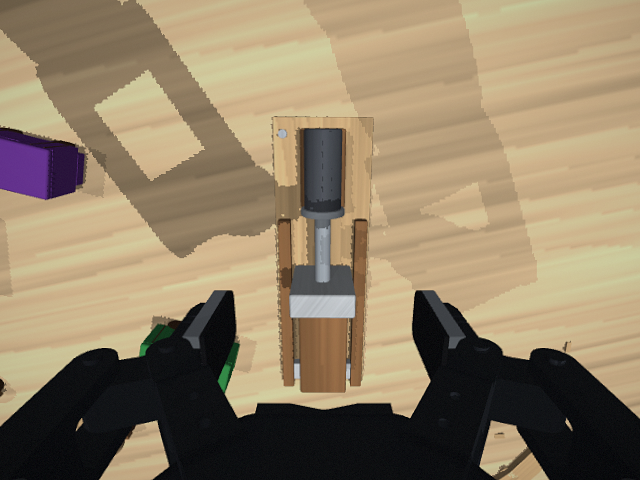

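The wagon is on the floor against the stop, with the follower closed on it. The tanker (382,150) and engine (482,195) have not moved. Last numeric check:

```bash
python3 - <<'E'
from workcell import *
from h import *
np.set_printoptions(precision=4,suppress=True)
b=camera("scene");t=camera("top");w=camera("wrist");s=sense()
su=[(360+x/3.16-.4,200+y/3.158-.4) for x,y in[(246,199),(343,213),(312,383),(207,360)]]
Q=onz(b,su,.068);m=Q.mean(0)[:2]-o_;print("centre",m@u_,m@v_,"yaw",np.degrees(np.arctan2(*(Q[2]+Q[3]-Q[0]-Q[1])[:2][::-1])))
W=onz(w,[(291,317.5),(355,317.5)],.083,s);print("fol face",(W[:,:2]-o_)@u_)
R_=onz(w,[(300,392),(346,391)],.068,s);print("rear edge",(R_[:,:2]-o_)@u_,(R_[:,:2]-o_)@v_)
print("height",tri(b,[su[3],su[2]],w,[(346,391),(300,392)],None,s))
print("height sw",tri(b,[su[3],su[2]],w,[(300,392),(346,391)],None,s), s["clock"])
E
```

```text
centre -0.000755931706977399 -0.001090707757372703 yaw -12.632892364094918
fol face [0.0468 0.0466]
rear edge [-0.0427 -0.0416] [ 0.0205 -0.0238]
height [[0.5934 0.0989 0.066  0.0436]
 [0.5934 0.097  0.069  0.0416]]
height sw [[0.5898 0.0768 0.0655 0.001 ]
 [0.5975 0.119  0.0657 0.0027]] 11.0
```

```bash
python3 -c "
from workcell import *
print(close_job())"
```

```text
the job is handed in; nothing more can be done
None
```

The brown box wagon is loaded in the feed track and the job is handed in, at about 11 s on the clock. I lifted the wagon and pushed the follower back with its end, by about 34 mm and then about 3 mm more. I then lowered it until the floor took the load, opened the jaws and backed the arm away.

**Last checks before handing in:**

| Check | Measured |
|---|---|
| Wagon centre, along the track | about -1 mm from the loaded place |
| Wagon centre, across the track | about -1 mm |
| Wagon yaw | -12.6°, against about -12.2° for the track |
| Roof height | about 66 mm from two views (68 expected) |
| Follower | about 32 mm (range 20 to 40) |
| Arm | clear of everything, wrist force near zero |

The tank wagon and the engine show at the same pixels as at the start.

**Disagreements:**
- The wrist camera put the wagon's rear edge at about -42 mm rather than -45 mm. That is slightly beyond the stated 2 mm calibration.
- An early wrist/top triangulation of the roof corners gave poor heights (46 to 95 mm). I used the scene/top one instead, which gave 55 mm.

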